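Put three instruments back in their own trays

TASK

The three salvaged instruments stand in each other's trays: move each into the tray of its own shape (round in round, square in square, oblong in oblong), standing flat on the tray's floor, dial up and let go. Use the empty cork mat as the spare place for one of them on the way. Set every instrument down rather than dropping it, do not tip the instruments over or put one on or against another, and leave the amber glass jar standing where it is.

Things in the scene. Friction and masses are not known exactly. Their poses are not given: they have to be found in the camera images.
- round_gauge: Round dial gauge: bezel 60 mm in diameter, case 50 mm in diameter. Stands dial up: dark case 0 to 34 mm and wider black bezel 34 to 52 mm above its origin (centre of the underside, z up); white dial on top. Grip the bezel, 43 mm above the origin. About 0.25 kg. At the start it stands in the square tray, where it does not belong.
- square_gauge: Square panel meter: bezel 56 x 56 mm, case 46 x 46 mm, sides along its x and y. Stands dial up: dark case 0 to 34 mm and wider black bezel 34 to 52 mm above its origin (centre of the underside, z up); white dial on top. Grip the bezel, 43 mm above the origin. About 0.25 kg. At the start it stands in the oblong tray, where it does not belong.
- oblong_gauge: Oblong panel meter: bezel 50 mm along its x, 74 mm along its y; case 42 mm (x) by 66 mm (y). Stands dial up: dark case 0 to 34 mm and wider black bezel 34 to 52 mm above its origin (centre of the underside, z up); white dial on top. Grip the bezel, 43 mm above the origin. About 0.25 kg. At the start it stands in the round tray, where it does not belong.
- round_tray: Round white plastic tray, 92 mm outside and 84 mm inside diameter. Fixed to the bench, does not move. Floor 6 mm above the bench, lip 14 mm above the bench (8 mm above the floor), walls 4 mm thick. Origin at the centre of its underside, on the bench; z up.
- square_tray: Square white plastic tray, 84 x 84 mm outside, 76 x 76 mm inside, sides along its x and y. Fixed to the bench, does not move. Floor 6 mm above the bench, lip 14 mm above the bench (8 mm above the floor), walls 4 mm thick. Origin at the centre of its underside, on the bench; z up.
- oblong_tray: Oblong white plastic tray, outside 74 mm along its x and 100 mm along its y; inside 66 x 92 mm. Fixed to the bench, does not move. Floor 6 mm above the bench, lip 14 mm above the bench (8 mm above the floor), walls 4 mm thick. Origin at the centre of its underside, on the bench; z up.
- cork_mat: Empty flat cork mat, 110 x 110 x 5 mm, fixed to the bench: the spare place. Origin at the centre of its underside, so its top is 5 mm above the origin.
- jar: Loose closed amber glass jar with a steel cap, 60 mm in diameter, 85 mm tall, standing among the trays; a bystander. Origin at the centre of its underside.

How it is judged:
By the outcome, as a careful person would: the job done as asked, in the order asked, and still so for the second after the job is handed in, with the robot touching nothing.
It also fails if it takes over 86 s, if anything falls off the work surface, if the arm or the gripper's body presses on something with over 40 N, if the wrist force passes 120 N, or if a joint passes its speed limit or range.

ROBOT

A 6-joint arm with a two-finger parallel gripper is mounted at the origin on the work surface. World frame = base frame: x ahead of the robot, y to its left, z up, the work surface at z = 0. Lengths are in mm, angles in rad, forces in N, time in s.
With the tool pointing down it reaches from about 275 to 875 mm from the base axis. Payload 12.5 kg.
Tool frame: the origin (TCP) lies at the very end of the fingers, on their centre line; the grasp point (between the pads) lies 19 mm behind it (robot.tcp_to_grasp is the z of the grasp point in the tool frame, in mm); z points along the fingers, y is the line along which they close (so a half turn about z gives the same grasp; the last joint's range is limited). The gripper opens to 85 mm and grips with 20 to 120 N. Pads are 22 mm wide; open, the fingers measure 114 mm over their backs; the gripper's body (76 mm by 85 mm) begins 54 mm behind the grasp point. The pads swing forward as they close: fully open they stand 13 mm farther back than shut.
Start: joints at [-1.232, 0.351, 1.652, -0, 1.139, -0.085], TCP at [226.192, -501.32, 231.29] pointing down, gripper open.
Joint ranges: [-2.75, 2.75], [-0.79, 2.1], [0.01, 2.65], [-1.57, 4.71], [0.07, 3.14], [-2.87, 2.87]. Speed limits (rad/s): [2.22, 2.22, 2.79, 3.14, 3.14, 3.14].

INTERFACE

Orientations are given as a unit quaternion [w, x, y, z].
In Python, from bench import get_obs, imaging, workorder, robot gives the robot as it stands. The module is installed in compiled form; this text tells all that it offers.
- The arm moves only by the tool step_arm, never from a script. Its argument "series" is a list of rows, each a list of 7 numbers: the shift along the tool's x, y, z in mm, then the turn, a rotation vector about the tool's x, y, z in rad, then the opening, from 0 (shut) to 1 (fully open). In form: [[x, y, z, rx, ry, rz, hand], ...]. A call has 1 to 12 rows; each row shifts and turns the commanded pose from where the row before left it, along the tool's axes as they then stand; what a row does not reach is not made up. A row lasts 1/8 s, in which the tool goes at most 62.5 mm and 10.7 degrees, less where a joint would pass 70% of its speed; a pose out of reach is approached as far as the arm can. A call with a gripper value outside its range is refused whole. The fingers move at their own pace and stop on an object; the grip force is fixed at half the most. Time passes only in rows, so rows that do not move let the fingers close. It gives the time, the measured TCP pose, the force, the opening and the grip force at its end, in the units of the state.
- get_obs(): the state, without advancing time (a new reading comes with each control period).
- imaging.snapshot(name): name is "side" or "top" or "wrist"; returns the picture (420x560x3 uint8, red, green, blue); there is no depth.
- imaging.calibration(name): a dict with "fx", "fy", "cx", "cy" (pixels), "R" (3x3) and "t" (3): a world point X has camera coordinates R X + t; the wrist camera has in their place "mount" (4x4, takes a point from camera to tool coordinates, whose origin is the TCP and whose axes are the flange's). Camera axes: x right, y down, z forward; pixel columns grow to the right and rows downward; lengths in mm; the calibration is good to about 2 mm. A picture is of the moment at which its call begins: read the wrist's pose just before it. calibration takes no time and is no camera call.
- workorder.job_done(): hands the job in; it is judged then, once.
Trained networks look in the newest picture that a camera, given by its name, has taken for a name from the list of things; names that differ only in an ending like _2 or _b are one class to them, and where a whole thing is asked for, a point or a joint stands for the part that bears it (a point fixed in the world has none). Each returns a list of dicts, best first, with "score" (0 to 1); they miss things now and then, are a little off and sometimes report something else, mostly with a low value. They report only what shows in the picture. A call takes as long as a camera call.
- imaging.boxes_of(camera, label): "centre" ([x, y, z] in mm, in world coordinates, good to about 4 mm: the middle of the surface that is visible of it).
- imaging.cut_out(camera, label): "region" (420x560 bool, what is visible of it).
The state is a dict: "t": time; "joint_pos": joint angles; "qvel": joint speeds; "tau": joint torques, N m; "ee_pos": TCP position; "ee_rot": TCP orientation; "contact_force": force on the tool from outside, world axes, zero at the start; "ft_torque": the same for the moment, N m; "finger_gap": opening from 0.0 (shut) to 1.0 (fully open); "grip_force": force on a finger pad.
Only numpy, scipy, OpenCV 4.12 (cv2) and the standard library are available. Lean on these libraries where they do the work, as an engineer would, in place of code of your own. Each camera call takes 0.05 s, during which the arm holds its last target. There are 200 camera calls.

## Working session

There is one attempt and no reset: what is moved stays moved. The work goes in short steps, Python scripts to look and compute and a tool call to move; the robot and the scene stay as the last step left them, time stands still between calls to the robot, and variables do not carry over. Pictures are saved under pics/ and viewed, at most 14 in all, crops included, and the job is handed in when it is done.

Besides the shell and the picture viewer there is one more tool, called after ">>>" by a JSON object that holds its "fn" and its "kwargs". step_arm: Moves the arm, as the interface text tells. Its arguments: {"type":"object","properties":{"series":{"type":"array"}},"required":["series"]}

```bash
mkdir -p pics
cat > h.py <<'E'
import numpy as np, cv2
from bench import get_obs, imaging, workorder, robot
N=["round_gauge","square_gauge","oblong_gauge","round_tray","square_tray","oblong_tray","cork_mat","jar"]
def back(cam,px,z):
    c=imaging.calibration(cam);R=np.array(c["R"]);t=np.array(c["t"])
    px=np.atleast_2d(px).astype(float)
    d=np.c_[(px[:,0]-c["cx"])/c["fx"],(px[:,1]-c["cy"])/c["fy"],np.ones(len(px))]@R
    o=-R.T@t
    return o+d*((z-o[2])/d[:,2])[:,None]
E
python3 - <<'E'
from h import *
o=get_obs();print(o["t"],o["ee_pos"],o["ee_rot"],o["finger_gap"])
for c in("top","side"):
    cv2.imwrite(f"pics/{c}0.png",imaging.snapshot(c)[:,:,::-1])
    cc=imaging.calibration(c);print(c,cc["fx"],-np.array(cc["R"]).T@np.array(cc["t"]))
H=dict(round_gauge=58,square_gauge=58,oblong_gauge=58,round_tray=14,square_tray=14,oblong_tray=14,cork_mat=5,jar=85)
imaging.snapshot("top")
for n in N:
    b=imaging.boxes_of("top",n);print(n,[(np.round(x["centre"]),round(x["score"],2)) for x in b[:2]])
    r=imaging.cut_out("top",n)
    if r:
        m=r[0]["region"].astype(np.uint8);np.save(f"m_{n}.npy",m)
        cs=max(cv2.findContours(m,0,2)[0],key=cv2.contourArea)[:,0]
        w=back("top",cs,H[n])[:,:2].astype(np.float32)
        print("   rect",cv2.minAreaRect(w),r[0]["score"],"px",cs.mean(0))
print(get_obs()["t"])
E
```

```text
0.0 [ 226.08903612 -501.01840531  230.78828211] [-5.59847753e-04  9.77626671e-01  2.10346791e-01 -7.80875367e-05] 1.0009897713427722
top 504.2584964117478 [363.34249565 -12.58641264 938.02127753]
side 461.06644897577513 [ 437.23377876 -595.27919382  632.32031119]
round_gauge [(array([ 409., -291.,   58.]), 0.94)]
   rect ((410.4630126953125, -292.6308288574219), (61.00054931640625, 63.297401428222656), 43.209625244140625) 0.71 px [437.15909091 277.43181818]
square_gauge [(array([416., 254.,  59.]), 0.67)]
   rect ((417.3856506347656, 252.2130889892578), (56.70504379272461, 61.848793029785156), 14.106806755065918) 0.92 px [124.89655172 271.75862069]
oblong_gauge [(array([438., -34.,  60.]), 0.7), (array([417., 256.,  59.]), 0.61)]
   rect ((435.8276062011719, -34.54989242553711), (75.07969665527344, 51.98152542114258), 75.26625061035156) 0.82 px [289.13235294 261.01470588]
round_tray [(array([412., -33.,   6.]), 0.96)]
   rect ((402.2957458496094, -24.01825714111328), (70.63706970214844, 23.54566192626953), 74.63496398925781) 0.97 px [283.48888889 279.31111111]
square_tray [(array([ 421., -273.,   10.]), 0.96)]
   rect ((417.22418212890625, -290.7815246582031), (86.73664855957031, 85.86726379394531), 81.85424041748047) 0.94 px [428.57471264 271.89655172]
oblong_tray [(array([407., 237.,   6.]), 0.79)]
   rect ((417.42474365234375, 258.4493408203125), (77.04560852050781, 104.77741241455078), 14.656838417053223) 0.97 px [128.60833333 277.24166667]
cork_mat [(array([633., 149.,   7.]), 0.58)]
   rect ((631.7925415039062, 148.3064422607422), (109.82939147949219, 109.1109848022461), 1.031778335571289) 0.94 px [191.09677419 158.32258065]
jar [(array([ 609., -121.,   84.]), 0.63)]
   rect ((605.9166259765625, -121.0758285522461), (55.98703384399414, 74.10824584960938), 55.91004180908203) 0.97 px [338.94444444 162.31481481]
0.95
```

View pics/top0.png

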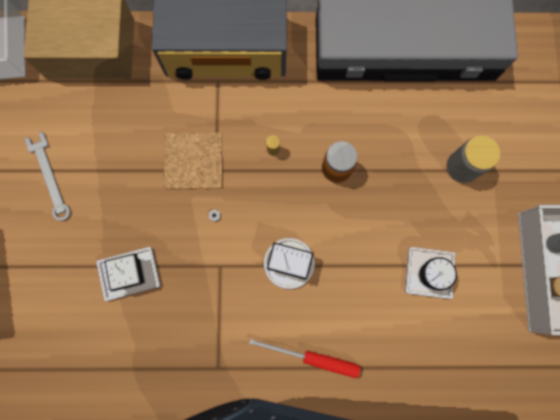

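View pics/side0.png

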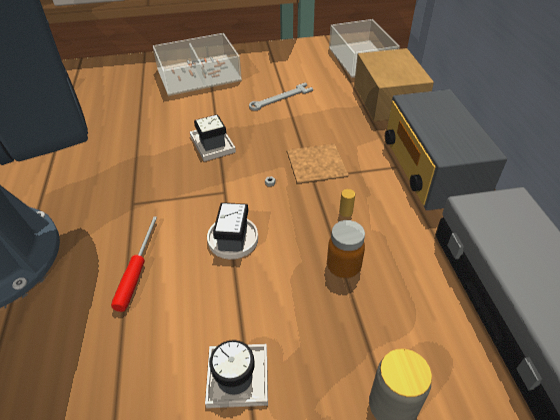

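The top view shows the square gauge at (124,272) in the oblong tray, the oblong gauge at (291,261) in the round tray and the round gauge at (438,273) in the square tray. The mat is at (193,160) and the jar at (341,158). I'll refine these by fitting the known shapes to the masks.

```bash
cat >> h.py <<'E'
from scipy.optimize import minimize
S=8
def poly(kind,sx,sy=None):
    if kind=="c": a=np.linspace(0,2*np.pi,48,endpoint=False);return np.c_[np.cos(a),np.sin(a)]*sx/2
    return np.array([[-1,-1],[1,-1],[1,1],[-1,1]])*[sx/2,sy/2]
# list of (polygon, z) whose hull is the outline
def layers(n,z0):
    G={"round_gauge":(poly("c",60),poly("c",50)),"square_gauge":(poly("r",56,56),poly("r",46,46)),"oblong_gauge":(poly("r",50,74),poly("r",42,66))}
    T={"round_tray":poly("c",92),"square_tray":poly("r",84,84),"oblong_tray":poly("r",74,100)}
    if n in G: b,c=G[n];return [[(b,z0+52),(b,z0+34)],[(c,z0+34),(c,z0)]]
    if n in T: return [[(T[n],14),(T[n],0)]]
    if n=="jar": return [[(poly("c",60),0),(poly("c",60),85)]]
    return [[(poly("r",110,110),5),(poly("r",110,110),0)]]
def sil(cam,n,p,z0):
    c=imaging.calibration(cam);R=np.array(c["R"]);t=np.array(c["t"]);im=np.zeros((420,560),np.uint8)
    C,s=np.cos(p[2]),np.sin(p[2])
    for hull in layers(n,z0):
        P=np.vstack([np.c_[q@np.array([[C,s],[-s,C]])+p[:2],np.full(len(q),z)] for q,z in hull])
        X=P@R.T+t; u=np.c_[c["fx"]*X[:,0]/X[:,2]+c["cx"],c["fy"]*X[:,1]/X[:,2]+c["cy"]].astype(np.float32)
        cv2.fillConvexPoly(im,np.round(cv2.convexHull(u)*2**S).astype(np.int32),255,cv2.LINE_AA,S)
    return im/255.
def fit(n,masks,ign,p0,z0=6):
    cost=lambda p:sum((np.abs(sil(c,n,p,z0)-m)*(~ign[c])).sum() for c,m in masks.items())
    best=None
    for y in ([0] if n[:5]=="round" or n=="jar" else np.radians(np.arange(-90,90,15))):
        r=minimize(cost,[p0[0],p0[1],y],method="Nelder-Mead",options=dict(initial_simplex=[[p0[0],p0[1],y],[p0[0]+8,p0[1],y],[p0[0],p0[1]+8,y],[p0[0],p0[1],y+.2]],maxiter=150))
        if best is None or r.fun<best.fun: best=r
    return best.x,best.fun,sum(m.sum() for m in masks.values())
def mask(cam,n):
    r=imaging.cut_out(cam,n)
    return r[0]["region"] if r else None
E
python3 - <<'E'
from h import *
P0=dict(round_gauge=(410,-293),square_gauge=(417,252),oblong_gauge=(436,-34),round_tray=(433,-34),square_tray=(417,-291),oblong_tray=(417,258),cork_mat=(632,148),jar=(609,-121))
M={c:{} for c in("top","side")}
for c in M:
    imaging.snapshot(c)
    for n in N:
        m=mask(c,n)
        if m is not None:M[c][n]=m
none=np.zeros((420,560),bool)
for n in N:
    ign={c:none for c in M}
    if "tray" in n:
        ign={c:np.any([none]+[cv2.dilate(M[c][g].astype(np.uint8),np.ones((3,3)))>0 for g in N[:3] if g in M[c]],axis=0) for c in M}
    for cs in(["top"],["side"]):
        mm={c:M[c][n] for c in cs if n in M[c]}
        if mm:
            p,f,a=fit(n,mm,ign,P0[n]);print(n,cs,np.round(p[:2],1),"yaw",round(np.degrees(p[2]),1),"xor",round(f),"of",a)
print(get_obs()["t"])
E
```

```text
round_gauge ['top'] [ 412.5 -295.8] yaw 2.4 xor 112 of 1042
round_gauge ['side'] [ 412.5 -296.1] yaw 9.2 xor 124 of 1979
square_gauge ['top'] [417.  255.4] yaw -76.3 xor 70 of 1260Traceback (most recent call last):
  File "<stdin>", line 17, in <module>
  File "h.py", line 35, in fit
    r=minimize(cost,[p0[0],p0[1],y],method="Nelder-Mead",options=dict(initial_simplex=[[p0[0],p0[1],y],[p0[0]+8,p0[1],y],[p0[0],p0[1]+8,y],[p0[0],p0[1],y+.2]],maxiter=150))
    res = _minimize_neldermead(fun, x0, args, callback, bounds=bounds,
                               **options)
    fxcc = func(xcc)
    fx = function(np.copy(x), *(wrapper_args + args))
  File "h.py", line 32, in <lambda>
    cost=lambda p:sum((np.abs(sil(c,n,p,z0)-m)*(~ign[c])).sum() for c,m in masks.items())
                  ~~~^^^^^^^^^^^^^^^^^^^^^^^^^^^^^^^^^^^^^^^^^^^^^^^^^^^^^^^^^^^^^^^^^^^^
  File "h.py", line 32, in <genexpr>
    cost=lambda p:sum((np.abs(sil(c,n,p,z0)-m)*(~ign[c])).sum() for c,m in masks.items())
                              ~~~^^^^^^^^^^
  File "h.py", line 24, in sil
    c=imaging.calibration(cam);R=np.array(c["R"]);t=np.array(c["t"]);im=np.zeros((420,560),np.uint8)
ValueError: time passes only in moves, steps and waits
```

Repeated calibration calls caused this error, so I'll cache the calibration.

```bash
sed -i 's/imaging\.calibration(cam)/cal(cam)/' h.py
cat >> h.py <<'E'
_c={}
def cal(n):
    if n not in _c:_c[n]=imaging.calibration(n)
    return _c[n]
E
cat > scan.py <<'E'
import sys
from h import *
P0=dict(round_gauge=(410,-293),square_gauge=(417,252),oblong_gauge=(436,-34),round_tray=(433,-34),square_tray=(417,-291),oblong_tray=(417,258),cork_mat=(632,148),jar=(609,-121))
M={c:{} for c in("top","side")}
for c in M:
    imaging.snapshot(c)
    for n in N:
        m=mask(c,n)
        if m is not None:M[c][n]=m
none=np.zeros((420,560),bool)
for n in N:
    ign={c:none for c in M}
    if "tray" in n:
        ign={c:np.any([none]+[cv2.dilate(M[c][g].astype(np.uint8),np.ones((3,3)))>0 for g in N[:3] if g in M[c]],axis=0) for c in M}
    for c in M:
        if n in M[c]:
            p,f,a=fit(n,{c:M[c][n]},ign,P0[n]);print(n,c,np.round(p[:2],1),"yaw",round(np.degrees(p[2]),1),"xor",round(f),"of",a)
print(get_obs()["t"])
E
time python3 scan.py
```

```text
round_gauge top [ 411.8 -294.6] yaw 1.0 xor 132 of 1020
round_gauge side [ 412.6 -294.6] yaw 9.1 xor 212 of 1877
square_gauge top [417.3 255.5] yaw -74.4 xor 139 of 1177
square_gauge side [415.5 257.9] yaw -81.4 xor 96 of 824
oblong_gauge top [436.8 -34.1] yaw -13.6 xor 128 of 1218
oblong_gauge side [435.4 -32.4] yaw -12.5 xor 134 of 1429
round_tray top [435.1 -33.8] yaw 6.8 xor 89 of 821
square_tray top [ 416.8 -292.9] yaw -7.0 xor 91 of 1254
square_tray side [ 416.8 -292.2] yaw -7.5 xor 207 of 1764
oblong_tray top [417.3 259.4] yaw 14.4 xor 239 of 1025
oblong_tray side [415.6 264.6] yaw 13.8 xor 56 of 507
cork_mat top [633.4 147.8] yaw -88.6 xor 287 of 3120
cork_mat side [631.  151.3] yaw -89.2 xor 125 of 1814
jar top [ 613.1 -123.7] yaw 2.6 xor 256 of 1085
jar side [ 618.3 -120.9] yaw -5.4 xor 393 of 1720
2.75
real	1m25.621s
user	0m35.738s
sys	0m45.591s
```

Both cameras agree to within a few mm. The plan is square → mat, oblong → oblong tray, round → round tray, square → square tray. First I'll turn the tool to the square gauge's yaw and fly over to it.

>>> {"fn": "step_arm", "kwargs": {"series": [[0, 0, 0, 0, 0, -0.174, 1], [0, 0, 0, 0, 0, -0.174, 1], [0, 0, 0, 0, 0, -0.174, 1], [0, 0, 0, 0, 0, -0.174, 1], [0, 0, 0, 0, 0, -0.174, 1], [0, 0, 0, 0, 0, -0.174, 1], [0, 0, 0, 0, 0, -0.174, 1], [0, 0, 0, 0, 0, -0.174, 1], [49, 26, 5, 0, 0, 0, 1], [49, 26, 5, 0, 0, 0, 1], [49, 26, 5, 0, 0, 0, 1], [49, 26, 5, 0, 0, 0, 1]]}}

```text
t: 4.25
ee_pos: [279.7, -284.3, 211.2]
ee_rot: [0.0, 0.616, 0.788, -0.0]
contact_force: [-0.2, -0.7, -0.3]
finger_gap: 0.999
grip_force: 0.0
```

>>> {"fn": "step_arm", "kwargs": {"series": [[49, 26, 5, 0, 0, 0, 1], [49, 26, 5, 0, 0, 0, 1], [49, 26, 5, 0, 0, 0, 1], [49, 26, 5, 0, 0, 0, 1], [49, 26, 5, 0, 0, 0, 1], [49, 26, 5, 0, 0, 0, 1], [49, 26, 5, 0, 0, 0, 1], [49, 26, 5, 0, 0, 0, 1], [49, 26, 5, 0, 0, 0, 1], [0, 0, 0, 0, 0, 0, 1], [0, 0, 0, 0, 0, 0, 1]]}}

```text
t: 5.62
ee_pos: [399.3, 198.3, 166.2]
ee_rot: [-0.0, 0.615, 0.788, -0.0]
contact_force: [0.8, -0.1, -0.2]
finger_gap: 0.998
grip_force: 0.0
```

```bash
cat > go.py <<'E'
import sys
from h import *
# go.py x y z phi_deg : shift in present tool axes, then turn
def phi(o):
    w,x,y,z=o["ee_rot"];return np.degrees(np.arctan2(2*(x*y+w*z),1-2*(y*y+z*z)))
o=get_obs();f=phi(o);p=np.array(o["ee_pos"])
print("t",round(o["t"],2),"pos",np.round(p,1),"phi",round(f,1),"q",np.round(o["joint_pos"],2),"gap",round(o["finger_gap"],3),"grip",np.round(o["grip_force"],1),"F",np.round(o["contact_force"],1))
a=list(map(float,sys.argv[1:]))
for X in [a[i:i+4] for i in range(0,len(a),4)]:
    d=np.array(X[:3])-p
    for tag,g in(("before turn",f),("after turn",X[3])):
        C,s=np.cos(np.radians(g)),np.sin(np.radians(g));print(tag,np.round([C*d[0]+s*d[1],s*d[0]-C*d[1],-d[2]],1),end=" ")
    print("rz",round(np.radians(f-X[3]),3)); p=np.array(X[:3]);f=X[3]
E
python3 go.py 416.5 256.5 110 104 416.5 256.5 25 104
```

```text
t 5.62 pos [399.3 198.3 166.2] phi 104.1 q [ 0.36  0.25  1.98 -0.    0.91  0.11] gap 0.998 grip 0.0 F [ 0.8 -0.1 -0.2]
before turn [52.2 30.9 56.2] after turn [52.3 30.8 56.2] rz 0.001
before turn [ 0.  0. 85.] after turn [ 0.  0. 85.] rz 0.0
```

>>> {"fn": "step_arm", "kwargs": {"series": [[26, 15, 28, 0, 0, 0, 1], [26, 16, 28, 0, 0, 0, 1], [0, 0, 0, 0, 0, 0, 1], [0, 0, 0, 0, 0, 0, 1]]}}

```text
t: 6.12
ee_pos: [417.1, 255.5, 110.8]
ee_rot: [0.0, 0.616, 0.788, -0.0]
contact_force: [0.6, -0.3, -0.1]
finger_gap: 1.001
grip_force: 0.0
```

```bash
python3 - <<'E'
from h import *
cv2.imwrite("pics/w1.png",imaging.snapshot("wrist")[:,:,::-1])
c=imaging.calibration("wrist");T=np.linalg.inv(np.array(c["mount"]))
# where the pad line and the point under TCP (84 mm = dial top at z58 from TCP z110) project
for q in([0,0,0],[0,0,52],[22,0,52],[0,22,52]):
    X=(T@np.array(q+[1]))[:3];print(q,np.round([c["fx"]*X[0]/X[2]+c["cx"],c["fy"]*X[1]/X[2]+c["cy"]]))
E
python3 go.py 416.5 256.5 25 104
```

```text
[0, 0, 0] [284. 272.]
[0, 0, 52] [283. 231.]
[22, 0, 52] [283. 195.]
[0, 22, 52] [320. 231.]
t 6.17 pos [417.3 255.6 111.1] phi 104.0 q [ 0.45  0.41  1.91 -0.    0.82  0.21] gap 1.003 grip 0.0 F [-0.1 -0.1  0.7]
before turn [ 1.1 -0.5 86.1] after turn [ 1.1 -0.5 86.1] rz -0.001
```

View pics/w1.png

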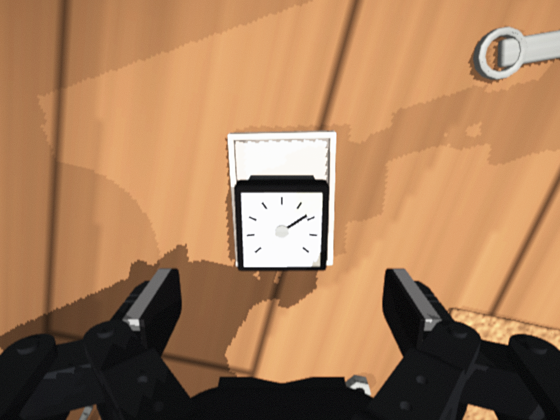

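The wrist view shows the square dial centred at (282,226) and aligned with the fingers. The predicted spot under the TCP is (283,231), so I'll shift +3 mm along tool x and go down.

>>> {"fn": "step_arm", "kwargs": {"series": [[3, 0, 26, 0, 0, 0, 1], [0, 0, 30, 0, 0, 0, 1], [0, 0, 20, 0, 0, 0, 1], [0, 0, 10, 0, 0, 0, 1], [0, 0, 0, 0, 0, 0, 1], [0, 0, 0, 0, 0, 0, 0.5], [0, 0, 0, 0, 0, 0, 0.3], [0, 0, 0, 0, 0, 0, 0.3], [0, 0, 0, 0, 0, 0, 0.3], [0, 0, 0, 0, 0, 0, 0.3], [0, 0, 0, 0, 0, 0, 0.3]]}}

```text
t: 7.55
ee_pos: [416.8, 259.7, 25.3]
ee_rot: [0.0, 0.615, 0.788, 0.001]
contact_force: [-1.6, -2.2, 8.8]
finger_gap: 0.648
grip_force: 63.7
```

```bash
python3 go.py 632 149 150 104; python3 -c "
from h import *
cv2.imwrite('pics/w2.png',imaging.snapshot('wrist')[:,:,::-1])"
```

```text
t 7.55 pos [416.8 259.7  25.3] phi 104.0 q [ 0.46  0.57  1.94 -0.    0.63  0.22] gap 0.648 grip 63.7 F [-1.6 -2.2  8.8]
before turn [-159.6  182.  -124.7] after turn [-159.5  182.1 -124.7] rz 0.001
```

View pics/w2.png

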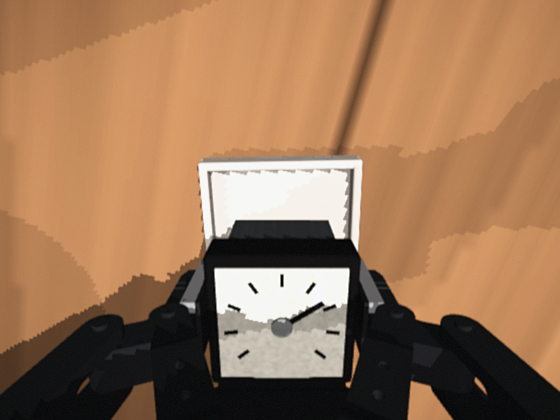

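Gripped: the gap is 0.648, about 55 mm, and the dial is centred between the fingers. Next I lift it and carry it to the mat.

>>> {"fn": "step_arm", "kwargs": {"series": [[0, 0, -10, 0, 0, 0, 0.3], [0, 0, -25, 0, 0, 0, 0.3], [0, 0, -40, 0, 0, 0, 0.3], [0, 0, -35, 0, 0, 0, 0.3], [-20, 23, -15, 0, 0, 0, 0.3], [-30, 34, 0, 0, 0, 0, 0.3], [-30, 34, 0, 0, 0, 0, 0.3], [-30, 34, 0, 0, 0, 0, 0.3], [-30, 34, 0, 0, 0, 0, 0.3], [-20, 23, 0, 0, 0, 0, 0.3], [0, 0, 0, 0, 0, 0, 0.3], [0, 0, 0, 0, 0, 0, 0.3]]}}

```text
t: 9.1
ee_pos: [630.9, 148.7, 149.3]
ee_rot: [-0.0, 0.615, 0.788, -0.0]
contact_force: [-0.5, 0.0, -3.5]
finger_gap: 0.646
grip_force: 64.7
```

```bash
python3 go.py 632 149 40 104 632 149 24 104
```

```text
t 9.1 pos [630.9 148.7 149.3] phi 104.0 q [ 0.16  0.61  1.45  0.    1.08 -0.09] gap 0.646 grip 64.7 F [-0.5  0.  -3.5]
before turn [1.000e-01 1.100e+00 1.093e+02] after turn [1.000e-01 1.100e+00 1.093e+02] rz 0.001
before turn [ 0.  0. 16.] after turn [ 0.  0. 16.] rz 0.0
```

>>> {"fn": "step_arm", "kwargs": {"series": [[0, 1, 30, 0, 0, 0, 0.3], [0, 0, 40, 0, 0, 0, 0.3], [0, 0, 30, 0, 0, 0, 0.3], [0, 0, 12, 0, 0, 0, 0.3], [0, 0, 6, 0, 0, 0, 0.3], [0, 0, 3, 0, 0, 0, 0.3], [0, 0, 2, 0, 0, 0, 0.3], [0, 0, 0, 0, 0, 0, 0.3], [0, 0, 0, 0, 0, 0, 0.3]]}}

```text
t: 10.22
ee_pos: [632.9, 148.7, 26.7]
ee_rot: [0.0, 0.615, 0.788, 0.0]
contact_force: [-0.2, -0.3, -3.6]
finger_gap: 0.646
grip_force: 64.7
```

>>> {"fn": "step_arm", "kwargs": {"series": [[0, 0, 1, 0, 0, 0, 0.3], [0, 0, 1, 0, 0, 0, 0.3], [0, 0, 0, 0, 0, 0, 0.3], [0, 0, 0, 0, 0, 0, 0.3]]}}

```text
t: 10.72
ee_pos: [632.7, 148.7, 24.5]
ee_rot: [0.0, 0.615, 0.788, 0.0]
contact_force: [-2.2, 0.4, 0.1]
finger_gap: 0.647
grip_force: 65.0
```

Force change shows contact. Release.

>>> {"fn": "step_arm", "kwargs": {"series": [[0, 0, 0, 0, 0, 0, 0.75], [0, 0, 0, 0, 0, 0, 1], [0, 0, 0, 0, 0, 0, 1], [0, 0, 0, 0, 0, 0, 1], [0, 0, -10, 0, 0, 0, 1], [0, 0, -35, 0, 0, 0, 1], [0, 0, -40, 0, 0, 0, 1], [0, 0, -40, 0, 0, 0, 1], [0, 0, 0, 0, 0, 0, 1]]}}

```text
t: 11.85
ee_pos: [634.4, 149.0, 153.5]
ee_rot: [0.002, 0.615, 0.788, 0.002]
contact_force: [0.0, 0.1, -0.8]
finger_gap: 0.999
grip_force: 0.0
```

```bash
python3 go.py 436 -33.5 110 77; python3 -c "
from h import *
cv2.imwrite('pics/s1.png',imaging.snapshot('side')[:,:,::-1])"
```

```text
t 11.85 pos [634.4 149.  153.5] phi 104.0 q [ 0.16  0.61  1.44 -0.    1.08 -0.09] gap 0.999 grip 0.0 F [ 0.   0.1 -0.8]
before turn [-128.9 -236.7   43.5] after turn [-222.4 -152.2   43.5] rz 0.472
```

View pics/s1.png

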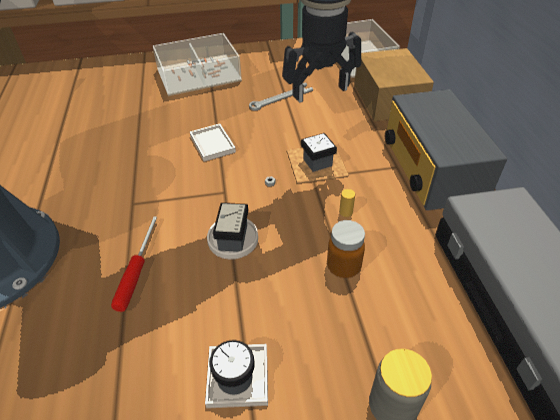

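The square gauge stands upright on the mat at (318,152) and the oblong tray at (213,142) is empty. Next is the oblong gauge: turn, then move.

>>> {"fn": "step_arm", "kwargs": {"series": [[0, 0, 0, 0, 0, 0.158, 1], [0, 0, 0, 0, 0, 0.157, 1], [0, 0, 0, 0, 0, 0.157, 1], [-40, -27, 0, 0, 0, 0, 1], [-40, -27, 0, 0, 0, 0, 1], [-40, -27, 10, 0, 0, 0, 1], [-40, -27, 10, 0, 0, 0, 1], [-40, -27, 13, 0, 0, 0, 1], [-22, -17, 10, 0, 0, 0, 1], [0, 0, 0, 0, 0, 0, 1], [0, 0, 0, 0, 0, 0, 1]]}}

```text
t: 13.28
ee_pos: [435.1, -33.2, 106.3]
ee_rot: [-0.0, 0.783, 0.622, 0.0]
contact_force: [0.3, 0.4, -0.3]
finger_gap: 1.002
grip_force: 0.0
```

```bash
python3 go.py 436 -33.5 110 77 436 -33.5 25 77; python3 -c "
from h import *
cv2.imwrite('pics/w3.png',imaging.snapshot('wrist')[:,:,::-1])"
```

```text
t 13.28 pos [435.1 -33.2 106.3] phi 77.0 q [-0.18  0.34  2.04  0.    0.76  0.04] gap 1.002 grip 0.0 F [ 0.3  0.4 -0.3]
before turn [-0.1  1.  -3.7] after turn [-0.1  1.  -3.7] rz -0.0
before turn [ 0.  0. 85.] after turn [ 0.  0. 85.] rz 0.0
```

View pics/w3.png

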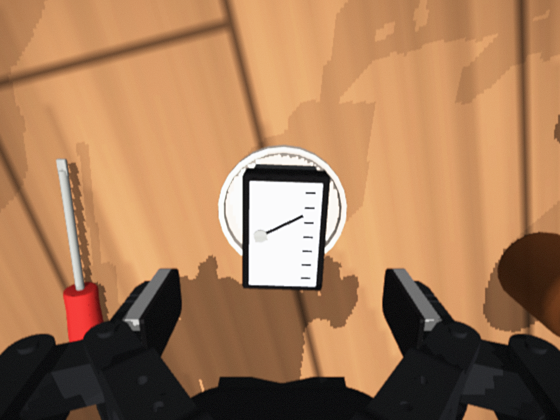

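The oblong dial is centred at (284,234), under the TCP, and rotated about +0.045 rad relative to the fingers. I'll turn by that, go down and grip.

>>> {"fn": "step_arm", "kwargs": {"series": [[0, 1, 20, 0, 0, 0.045, 1], [0, 0, 30, 0, 0, 0, 1], [0, 0, 21, 0, 0, 0, 1], [0, 0, 10, 0, 0, 0, 1], [0, 0, 0, 0, 0, 0, 1], [0, 0, 0, 0, 0, 0, 0.5], [0, 0, 0, 0, 0, 0, 0.25], [0, 0, 0, 0, 0, 0, 0.25], [0, 0, 0, 0, 0, 0, 0.25], [0, 0, 0, 0, 0, 0, 0.25], [0, 0, 0, 0, 0, 0, 0.25]]}}

```text
t: 14.7
ee_pos: [436.1, -33.7, 26.2]
ee_rot: [0.0, 0.796, 0.605, 0.0]
contact_force: [-1.4, 1.3, 8.3]
finger_gap: 0.577
grip_force: 61.4
```

```bash
python3 go.py 416.5 261 150 104
python3 - <<'E'
from h import *
imaging.snapshot("top")
m=mask("top","oblong_tray")
p,f,a=fit("oblong_tray",{"top":m},{"top":np.zeros_like(m)},(417,260));print(p[:2],np.degrees(p[2]),f,a)
E
```

```text
t 14.7 pos [436.1 -33.7  26.2] phi 74.4 q [-0.18  0.51  2.08  0.    0.56  0.09] gap 0.577 grip 61.4 F [-1.4  1.3  8.3]
before turn [ 278.6  -98.1 -123.8] after turn [ 290.7   52.3 -123.8] rz -0.516
[417.40306404 258.79256571] 14.569131586660491 223.3294117647059 2286
```

>>> {"fn": "step_arm", "kwargs": {"series": [[0, 0, -10, 0, 0, 0, 0.25], [0, 0, -25, 0, 0, 0, 0.25], [0, 0, -40, 0, 0, 0, 0.25], [0, 0, -40, 0, 0, 0, 0.25], [0, 0, 0, 0, 0, -0.174, 0.25], [0, 0, 0, 0, 0, -0.174, 0.25], [0, 0, 0, 0, 0, -0.174, 0.25], [40, 8, 0, 0, 0, 0, 0.25], [50, 9, 0, 0, 0, 0, 0.25], [50, 9, 0, 0, 0, 0, 0.25], [50, 9, 0, 0, 0, 0, 0.25], [50, 9, 0, 0, 0, 0, 0.25]]}}

```text
t: 16.3
ee_pos: [418.3, 211.4, 140.9]
ee_rot: [0.0, 0.613, 0.79, 0.0]
contact_force: [1.0, 0.3, -3.4]
finger_gap: 0.574
grip_force: 63.2
```

>>> {"fn": "step_arm", "kwargs": {"series": [[40, 7, 0, 0, 0, 0, 0.25], [10, 1, 0, 0, 0, 0, 0.25], [0, 0, 0, 0, 0, 0, 0.25], [0, 0, 0, 0, 0, 0, 0.25]]}}

```text
t: 16.8
ee_pos: [414.2, 259.2, 140.4]
ee_rot: [-0.0, 0.614, 0.789, -0.0]
contact_force: [-0.5, -0.3, -3.3]
finger_gap: 0.577
grip_force: 63.2
```

```bash
python3 go.py 417 260 26 104.3; python3 -c "
from h import *
cv2.imwrite('pics/w4.png',imaging.snapshot('wrist')[:,:,::-1])"
```

```text
t 16.8 pos [414.2 259.2 140.4] phi 104.3 q [ 0.46  0.36  1.89 -0.    0.89  0.21] gap 0.577 grip 63.2 F [-0.5 -0.3 -3.3]
before turn [1.000e-01 2.900e+00 1.144e+02] after turn [1.000e-01 2.900e+00 1.144e+02] rz -0.0
```

View pics/w4.png

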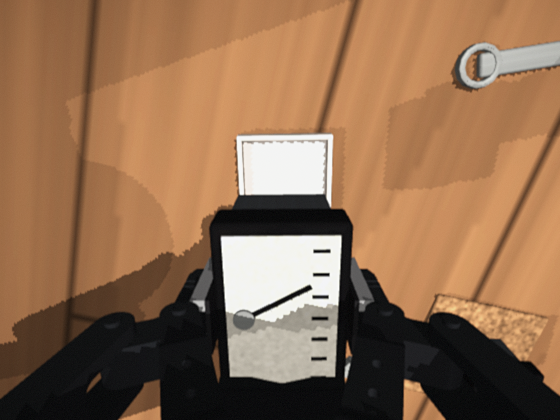

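The tray is aligned, with its lip spanning columns 236–333 and the fingers centred at about column 283. I'll shift +2 mm in y and go down.

>>> {"fn": "step_arm", "kwargs": {"series": [[0, 2, 30, 0, 0, 0, 0.25], [0, 0, 40, 0, 0, 0, 0.25], [0, 0, 28, 0, 0, 0, 0.25], [0, 0, 8, 0, 0, 0, 0.25], [0, 0, 4, 0, 0, 0, 0.25], [0, 0, 2, 0, 0, 0, 0.25], [0, 0, 1, 0, 0, 0, 0.25], [0, 0, 0, 0, 0, 0, 0.25], [0, 0, 0, 0, 0, 0, 0.25]]}}

```text
t: 17.98
ee_pos: [416.3, 260.8, 27.5]
ee_rot: [0.0, 0.613, 0.79, 0.0]
contact_force: [-0.2, -0.3, -2.8]
finger_gap: 0.577
grip_force: 63.1
```

>>> {"fn": "step_arm", "kwargs": {"series": [[0, 0, 1, 0, 0, 0, 0.25], [0, 0, 0.7, 0, 0, 0, 0.25], [0, 0, 0, 0, 0, 0, 0.25], [0, 0, 0, 0, 0, 0, 0.25]]}}

```text
t: 18.48
ee_pos: [416.2, 260.7, 26.2]
ee_rot: [0.0, 0.613, 0.79, 0.0]
contact_force: [-2.7, -1.8, 8.8]
finger_gap: 0.572
grip_force: 64.6
```

Contact felt. Release, lift, and check.

>>> {"fn": "step_arm", "kwargs": {"series": [[0, 0, 0, 0, 0, 0, 0.7], [0, 0, 0, 0, 0, 0, 1], [0, 0, 0, 0, 0, 0, 1], [0, 0, 0, 0, 0, 0, 1], [0, 0, -10, 0, 0, 0, 1], [0, 0, -35, 0, 0, 0, 1], [0, 0, -40, 0, 0, 0, 1], [0, 0, -40, 0, 0, 0, 1], [0, 0, 0, 0, 0, 0, 1]]}}

```text
t: 19.6
ee_pos: [417.5, 261.4, 153.8]
ee_rot: [0.001, 0.613, 0.79, 0.003]
contact_force: [-0.1, -0.1, -0.5]
finger_gap: 1.001
grip_force: 0.0
```

```bash
python3 go.py 412.5 -295 150 83
python3 - <<'E'
from h import *
cv2.imwrite('pics/w5.png',imaging.snapshot('wrist')[:,:,::-1])
imaging.snapshot("top")
m=mask("top","round_tray")
p,f,a=fit("round_tray",{"top":m},{"top":np.zeros_like(m)},(435,-34));print(p[:2],f,a)
E
```

```text
t 19.6 pos [417.5 261.4 153.8] phi 104.3 q [ 0.46  0.35  1.88 -0.    0.91  0.21] gap 1.001 grip 0.0 F [-0.1 -0.1 -0.5]
before turn [-537.9 -142.5    3.8] after turn [-552.9   62.9    3.8] rz 0.372
[434.7409792  -33.58889952] 118.87843137254902 1980
```

View pics/w5.png

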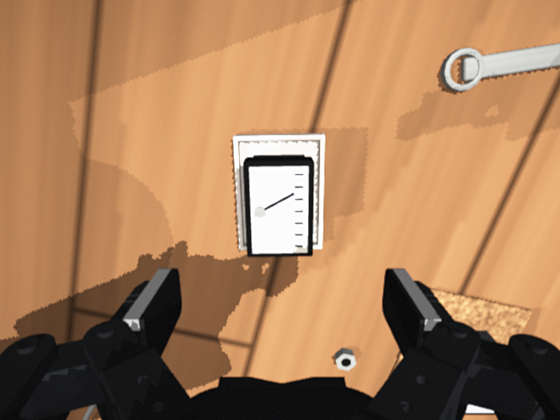

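The oblong gauge sits flat inside the oblong tray, centred at about (280,207). On to the round gauge.

>>> {"fn": "step_arm", "kwargs": {"series": [[0, 0, 0, 0, 0, 0.186, 1], [0, 0, 0, 0, 0, 0.186, 1], [-50, 6, 0, 0, 0, 0, 1], [-50, 6, 0, 0, 0, 0, 1], [-50, 6, 0, 0, 0, 0, 1], [-50, 6, 0, 0, 0, 0, 1], [-50, 6, 0, 0, 0, 0, 1], [-50, 6, 0, 0, 0, 0, 1], [-50, 6, 0, 0, 0, 0, 1], [-50, 6, 0, 0, 0, 0, 1], [-50, 6, 0, 0, 0, 0, 1], [-50, 5, 0, 0, 0, 0, 1]]}}

```text
t: 21.25
ee_pos: [413.1, -244.1, 149.5]
ee_rot: [-0.001, 0.749, 0.663, -0.0]
contact_force: [1.6, -0.4, 0.7]
finger_gap: 1.0
grip_force: 0.0
```

>>> {"fn": "step_arm", "kwargs": {"series": [[-35, 3, 10, 0, 0, 0, 1], [-18, 1, 30, 0, 0, 0, 1], [0, 0, 0, 0, 0, 0, 1], [0, 0, 0, 0, 0, 0, 1]]}}

```text
t: 21.75
ee_pos: [411.3, -295.2, 110.6]
ee_rot: [-0.001, 0.749, 0.663, -0.0]
contact_force: [-0.9, -0.2, 0.0]
finger_gap: 1.003
grip_force: 0.0
```

```bash
python3 go.py 412.5 -295 110 83 412.5 -295 26 83
python3 - <<'E'
from h import *
cv2.imwrite('pics/w6.png',imaging.snapshot('wrist')[:,:,::-1])
E
```

```text
t 21.75 pos [ 411.3 -295.2  110.6] phi 83.0 q [-0.71  0.44  1.87  0.    0.84 -0.59] gap 1.003 grip 0.0 F [-0.9 -0.2  0. ]
before turn [0.3 1.2 0.6] after turn [0.3 1.2 0.6] rz 0.0
before turn [ 0.  0. 84.] after turn [ 0.  0. 84.] rz 0.0
```

View pics/w6.png

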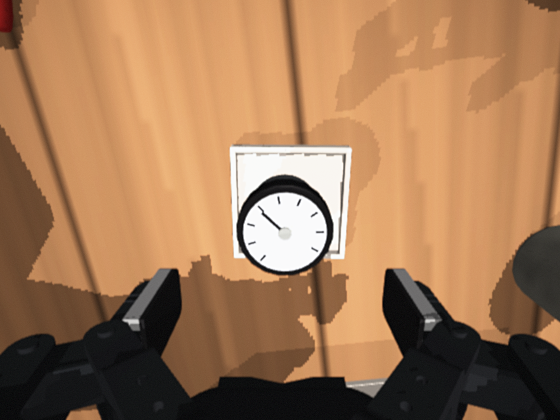

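The round dial is centred at (285,231), under the TCP, and the square tray is aligned with the tool. Down and grip.

>>> {"fn": "step_arm", "kwargs": {"series": [[0, 1, 25, 0, 0, 0, 1], [0, 0, 30, 0, 0, 0, 1], [0, 0, 20, 0, 0, 0, 1], [0, 0, 10, 0, 0, 0, 1], [0, 0, 0, 0, 0, 0, 1], [0, 0, 0, 0, 0, 0, 0.6], [0, 0, 0, 0, 0, 0, 0.35], [0, 0, 0, 0, 0, 0, 0.35], [0, 0, 0, 0, 0, 0, 0.35], [0, 0, 0, 0, 0, 0, 0.35], [0, 0, 0, 0, 0, 0, 0.35]]}}

```text
t: 23.18
ee_pos: [412.9, -296.3, 26.8]
ee_rot: [0.001, 0.749, 0.663, 0.0]
contact_force: [-1.3, 1.8, 9.4]
finger_gap: 0.687
grip_force: 62.4
```

>>> {"fn": "step_arm", "kwargs": {"series": [[0, 0, -10, 0, 0, 0, 0.35], [0, 0, -25, 0, 0, 0, 0.35], [0, 0, -40, 0, 0, 0, 0.35], [0, 0, -40, 0, 0, 0, 0.35], [0, 0, 0, 0, 0, 0, 0.35]]}}

```text
t: 23.8
ee_pos: [413.5, -296.9, 143.7]
ee_rot: [0.003, 0.749, 0.663, 0.0]
contact_force: [0.3, 0.1, -2.5]
finger_gap: 0.682
grip_force: 65.3
```

```bash
python3 go.py 435 -34 140 83
```

```text
t 23.8 pos [ 413.5 -296.9  143.7] phi 83.0 q [-0.71  0.39  1.84 -0.    0.9  -0.59] gap 0.682 grip 65.3 F [ 0.3  0.1 -2.5]
before turn [263.6 -10.6   3.7] after turn [263.6 -10.7   3.7] rz 0.0
```

>>> {"fn": "step_arm", "kwargs": {"series": [[35, -1, 0, 0, 0, 0, 0.35], [50, -2, 0, 0, 0, 0, 0.35], [50, -2, 0, 0, 0, 0, 0.35], [50, -2, 0, 0, 0, 0, 0.35], [50, -2, 0, 0, 0, 0, 0.35], [28, -1, 0, 0, 0, 0, 0.35], [0, 0, 0, 0, 0, 0, 0.35], [0, 0, 30, 0, 0, 0, 0.35], [0, 0, 40, 0, 0, 0, 0.35], [0, 0, 25, 0, 0, 0, 0.35], [0, 0, 0, 0, 0, 0, 0.35]]}}

```text
t: 25.18
ee_pos: [433.1, -34.2, 44.1]
ee_rot: [-0.002, 0.749, 0.662, -0.001]
contact_force: [0.6, -0.7, -2.6]
finger_gap: 0.683
grip_force: 65.4
```

```bash
python3 go.py 435 -34 27 83
```

```text
t 25.18 pos [433.1 -34.2  44.1] phi 83.0 q [-0.19  0.47  2.07 -0.    0.6  -0.06] gap 0.683 grip 65.4 F [ 0.6 -0.7 -2.6]
before turn [ 0.4  1.9 17.1] after turn [ 0.4  1.9 17.1] rz -0.001
```

>>> {"fn": "step_arm", "kwargs": {"series": [[0, 2, 8, 0, 0, 0, 0.35], [0, 0, 5, 0, 0, 0, 0.35], [0, 0, 2, 0, 0, 0, 0.35], [0, 0, 1, 0, 0, 0, 0.35], [0, 0, 0, 0, 0, 0, 0.35], [0, 0, 0, 0, 0, 0, 0.35]]}}

```text
t: 25.92
ee_pos: [436.5, -34.0, 29.7]
ee_rot: [0.0, 0.749, 0.663, 0.0]
contact_force: [-0.1, 0.6, -1.3]
finger_gap: 0.687
grip_force: 65.4
```

>>> {"fn": "step_arm", "kwargs": {"series": [[0, 0, 1, 0, 0, 0, 0.35], [0, 0, 0.7, 0, 0, 0, 0.35], [0, 0, 0, 0, 0, 0, 0.35], [0, 0, 0, 0, 0, 0, 0.35]]}}

```text
t: 26.42
ee_pos: [436.5, -34.0, 27.9]
ee_rot: [0.0, 0.749, 0.663, 0.0]
contact_force: [0.4, 0.2, -3.5]
finger_gap: 0.686
grip_force: 65.4
```

>>> {"fn": "step_arm", "kwargs": {"series": [[0, 0, 0.7, 0, 0, 0, 0.35], [0, 0, 0.6, 0, 0, 0, 0.35], [0, 0, 0, 0, 0, 0, 0.35], [0, 0, 0, 0, 0, 0, 0.35]]}}

```text
t: 26.92
ee_pos: [436.5, -33.9, 26.9]
ee_rot: [0.0, 0.749, 0.663, 0.0]
contact_force: [-2.3, 1.1, 6.0]
finger_gap: 0.678
grip_force: 66.5
```

Contact. Release and back off, then go to the square gauge on the mat.

>>> {"fn": "step_arm", "kwargs": {"series": [[0, 0, 0, 0, 0, 0, 0.8], [0, 0, 0, 0, 0, 0, 1], [0, 0, 0, 0, 0, 0, 1], [0, 0, 0, 0, 0, 0, 1], [0, 0, -10, 0, 0, 0, 1], [0, 0, -35, 0, 0, 0, 1], [0, 0, -40, 0, 0, 0, 1], [0, 0, -40, 0, 0, 0, 1], [0, 0, 0, 0, 0, 0, 1]]}}

```text
t: 28.05
ee_pos: [437.9, -34.2, 154.5]
ee_rot: [0.002, 0.749, 0.663, 0.002]
contact_force: [1.1, -0.3, -1.0]
finger_gap: 1.0
grip_force: 0.0
```

```bash
python3 go.py 632.7 148.7 150 104
python3 - <<'E'
from h import *
imaging.snapshot("top");Z=np.zeros((420,560),bool)
for n,p0,z in(("square_tray",(417,-292),0),("square_gauge",(632,148),5),("jar",(613,-122),0)):
    m=mask("top",n)
    if m is None: print(n,"missing");continue
    p,f,a=fit(n,{"top":m},{"top":Z},p0,z);print(n,p[:2],np.degrees(p[2]),f,a)
E
```

```text
t 28.05 pos [437.9 -34.2 154.5] phi 83.0 q [-0.18  0.26  2.01  0.    0.87 -0.06] gap 1.0 grip 0.0 F [ 1.1 -0.3 -1. ]
before turn [205.2 171.2   4.5] after turn [130.3 233.3   4.5] rz -0.366
square_tray [ 417.26466176 -292.65045128] -7.3339109702518925 135.9607843137255 2218
square_gauge [526.73366853 -33.07775937] -105.25296772672637 1863.1450980392156 748
jar [ 613.4602176  -123.88453237] 7.507170752289493 227.64313725490197 1111
```

>>> {"fn": "step_arm", "kwargs": {"series": [[0, 0, 0, 0, 0, -0.183, 1], [0, 0, 0, 0, 0, -0.183, 1], [22, 39, 0, 0, 0, 0, 1], [22, 39, 0, 0, 0, 0, 1], [22, 39, 0, 0, 0, 0, 1], [22, 39, 0, 0, 0, 0, 1], [22, 39, 10, 0, 0, 0, 1], [20, 38, 34, 0, 0, 0, 1], [0, 0, 0, 0, 0, 0, 1], [0, 0, 0, 0, 0, 0, 1]]}}

```text
t: 29.5
ee_pos: [630.5, 148.2, 106.8]
ee_rot: [-0.001, 0.616, 0.788, -0.001]
contact_force: [0.8, -0.4, 1.0]
finger_gap: 1.002
grip_force: 0.0
```

```bash
python3 go.py 632.7 148.7 110 104 632.7 148.7 25 104
python3 - <<'E'
from h import *
cv2.imwrite('pics/w7.png',imaging.snapshot('wrist')[:,:,::-1])
E
```

```text
t 29.5 pos [630.5 148.2 106.8] phi 104.0 q [ 0.16  0.66  1.48 -0.    1.   -0.09] gap 1.002 grip 0.0 F [ 0.8 -0.4  1. ]
before turn [-0.   2.3 -3.2] after turn [-0.   2.3 -3.2] rz -0.0
before turn [ 0.  0. 85.] after turn [ 0.  0. 85.] rz 0.0
```

View pics/w7.png

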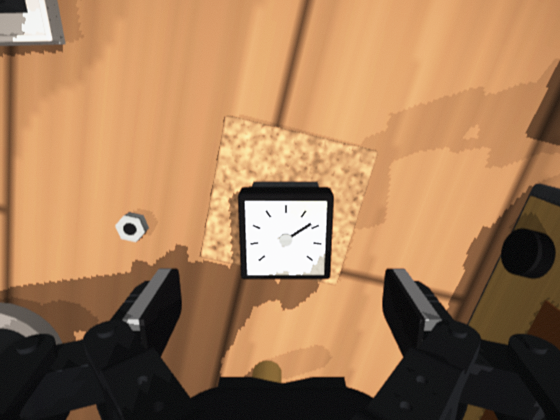

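The square gauge is upright and aligned, centred at (286,234). The correction is about +2 mm in tool y. Down and grip.

>>> {"fn": "step_arm", "kwargs": {"series": [[-1, 2, 22, 0, 0, 0, 1], [0, 0, 30, 0, 0, 0, 1], [0, 0, 20, 0, 0, 0, 1], [0, 0, 9, 0, 0, 0, 1], [0, 0, 0, 0, 0, 0, 1], [0, 0, 0, 0, 0, 0, 0.5], [0, 0, 0, 0, 0, 0, 0.3], [0, 0, 0, 0, 0, 0, 0.3], [0, 0, 0, 0, 0, 0, 0.3], [0, 0, 0, 0, 0, 0, 0.3], [0, 0, 0, 0, 0, 0, 0.3]]}}

```text
t: 30.92
ee_pos: [633.9, 148.1, 27.8]
ee_rot: [0.001, 0.616, 0.788, 0.001]
contact_force: [-1.8, -1.5, 7.1]
finger_gap: 0.644
grip_force: 65.1
```

>>> {"fn": "step_arm", "kwargs": {"series": [[0, 0, -10, 0, 0, 0, 0.3], [0, 0, -25, 0, 0, 0, 0.3], [0, 0, -40, 0, 0, 0, 0.3], [0, 0, -45, 0, 0, 0, 0.3], [0, 0, -30, 0, 0, 0, 0.3], [0, 0, 0, 0, 0, 0.183, 0.3], [0, 0, 0, 0, 0, 0.183, 0.3], [0, 0, 0, 0, 0, 0, 0.3], [0, 0, 0, 0, 0, 0, 0.3]]}}

```text
t: 32.05
ee_pos: [633.2, 148.0, 176.7]
ee_rot: [-0.0, 0.748, 0.664, -0.0]
contact_force: [-0.2, -0.7, -2.6]
finger_gap: 0.641
grip_force: 64.2
```

```bash
python3 go.py 417 -292.5 175 82.8
```

```text
t 32.05 pos [633.2 148.  176.7] phi 83.2 q [0.16 0.59 1.42 0.   1.13 0.28] gap 0.641 grip 64.2 F [-0.2 -0.7 -2.6]
before turn [-462.9 -162.9    1.7] after turn [-464.1 -159.3    1.7] rz 0.008
```

>>> {"fn": "step_arm", "kwargs": {"series": [[-30, -10, 0, 0, 0, 0.008, 0.3], [-46, -16, 0, 0, 0, 0, 0.3], [-46, -16, 0, 0, 0, 0, 0.3], [-46, -16, 0, 0, 0, 0, 0.3], [-46, -16, 0, 0, 0, 0, 0.3], [-46, -16, 0, 0, 0, 0, 0.3], [-46, -16, 0, 0, 0, 0, 0.3], [-46, -16, 0, 0, 0, 0, 0.3], [-46, -16, 0, 0, 0, 0, 0.3], [-40, -14, 0, 0, 0, 0, 0.3], [-25, -8, 0, 0, 0, 0, 0.3], [0, 0, 0, 0, 0, 0, 0.3]]}}

```text
t: 33.55
ee_pos: [414.3, -291.7, 176.7]
ee_rot: [0.0, 0.751, 0.66, -0.0]
contact_force: [0.4, 0.7, -2.5]
finger_gap: 0.645
grip_force: 64.4
```

```bash
python3 go.py 417 -292.5 40 82.8
```

```text
t 33.55 pos [ 414.3 -291.7  176.7] phi 82.6 q [-0.71  0.34  1.82 -0.    0.98 -0.58] gap 0.645 grip 64.4 F [ 0.4  0.7 -2.5]
before turn [ -0.4   2.8 136.7] after turn [ -0.4   2.8 136.7] rz -0.004
```

>>> {"fn": "step_arm", "kwargs": {"series": [[0, 2, 30, 0, 0, 0, 0.3], [0, 0, 50, 0, 0, 0, 0.3], [0, 0, 40, 0, 0, 0, 0.3], [0, 0, 16, 0, 0, 0, 0.3], [0, 0, 6, 0, 0, 0, 0.3], [0, 0, 2, 0, 0, 0, 0.3], [0, 0, 1, 0, 0, 0, 0.3], [0, 0, 0, 0, 0, 0, 0.3], [0, 0, 0, 0, 0, 0, 0.3]]}}

```text
t: 34.67
ee_pos: [417.0, -290.9, 32.0]
ee_rot: [0.0, 0.752, 0.66, 0.0]
contact_force: [0.5, -0.0, -2.2]
finger_gap: 0.643
grip_force: 64.6
```

>>> {"fn": "step_arm", "kwargs": {"series": [[-1, 0, 1, 0, 0, 0, 0.3], [0, 0, 1, 0, 0, 0, 0.3], [0, 0, 0.5, 0, 0, 0, 0.3], [0, 0, 0, 0, 0, 0, 0.3], [0, 0, 0, 0, 0, 0, 0.3]]}}

```text
t: 35.3
ee_pos: [416.7, -291.7, 29.1]
ee_rot: [0.0, 0.752, 0.66, -0.0]
contact_force: [-0.6, -0.8, -2.4]
finger_gap: 0.646
grip_force: 64.6
```

>>> {"fn": "step_arm", "kwargs": {"series": [[0, 0, 0.5, 0, 0, 0, 0.3], [0, 0, 0.5, 0, 0, 0, 0.3], [0, 0, 0, 0, 0, 0, 0.3], [0, 0, 0, 0, 0, 0, 0.3]]}}

```text
t: 35.8
ee_pos: [416.7, -291.7, 28.8]
ee_rot: [0.0, 0.752, 0.66, 0.0]
contact_force: [-3.0, 1.4, 9.0]
finger_gap: 0.647
grip_force: 66.3
```

Contact. Release, rise and check.

>>> {"fn": "step_arm", "kwargs": {"series": [[0, 0, 0, 0, 0, 0, 0.75], [0, 0, 0, 0, 0, 0, 1], [0, 0, 0, 0, 0, 0, 1], [0, 0, 0, 0, 0, 0, 1], [0, 0, -10, 0, 0, 0, 1], [0, 0, -35, 0, 0, 0, 1], [0, 0, -50, 0, 0, 0, 1], [0, 0, -60, 0, 0, 0, 1], [0, 0, -60, 0, 0, 0, 1], [0, 0, 0, 0, 0, 0, 1]]}}

```text
t: 37.05
ee_pos: [418.1, -292.8, 248.1]
ee_rot: [0.004, 0.752, 0.66, 0.001]
contact_force: [-0.1, -0.3, -0.2]
finger_gap: 1.002
grip_force: 0.0
```

Run:
```python
from h import *
cv2.imwrite('pics/w8.png',np.vstack([cv2.resize(imaging.snapshot(c)[:,:,::-1],(400,300)) for c in("wrist","side")]))
print(get_obs()["t"])
```

```text
37.15
```

View pics/w8.png

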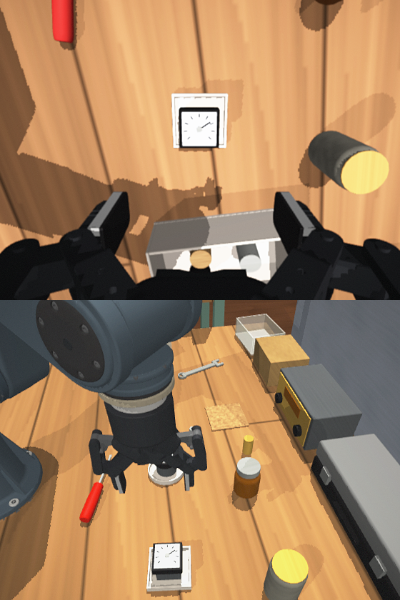

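The square gauge is in the square tray at (199,127) in the wrist view, and the jar is standing at (247,478). The gripper hides the round tray, so I'll check it from the top.

Run:
```python
from h import *
cv2.imwrite('pics/t2.png',imaging.snapshot("top")[:,:,::-1])
```

```text
(no output)
```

View pics/t2.png

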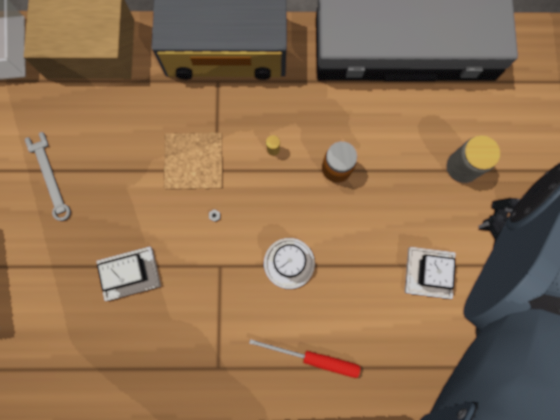

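All three stand in their own trays: oblong (121,272), round (290,261), square (438,271). The jar is unmoved at (341,158). Handing in.

```bash
python3 -c "
from h import *
print(workorder.job_done())"
```

```text
the job is handed in; nothing more can be done
None
```

All three instruments stand dial up and released in the trays of their own shape, the jar looks unmoved, and I handed the job in at about 37 s (no verdict was returned).

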